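# Put the steel forming blocks away in the jeweller's tray

### The arm

A 7-joint arm with a two-finger parallel gripper is mounted at the origin on the work surface. World frame = base frame: x ahead of the robot, y to its left, z up, the work surface at z = 0. Lengths are in m, angles in rad, forces in N, time in s.
With the tool pointing down it reaches from about 0.425 to 0.925 m from the base axis. Payload 6.8 kg.
Tool frame: the origin (TCP) lies on the centre line of the jaws, within the pads' length; the fingertips stand 14 mm ahead of it and the grasp point (between the pads) lies 5 mm behind it; z points along the fingers, y is the line along which they close (so a half turn about z gives the same grasp; the last joint's range is limited). The gripper opens to 85 mm and grips with 20 to 120 N. Pads are 22 mm wide; open, the fingers measure 114 mm over their backs; the gripper's body (76 mm by 85 mm) begins 54 mm behind the grasp point. The pads swing forward as they close: fully open they stand 13 mm farther back than shut.
Start: joints at [1.004, 0.477, 0.022, 1.555, -0.011, 1.109, -0.083], TCP at [0.299, -0.605, 0.245] pointing down, gripper open.
Joint ranges: [-2.96, 2.96], [-0.34, 2.1], [-1.41, 1.46], [0.24, 2.44], [-1.37, 4.51], [0.17, 1.92], [-2.96, 2.96]. Speed limits (rad/s): [2.39, 2.39, 3.14, 3.14, 3.14, 3.14, 3.14].

### API

Orientations are given as a unit quaternion [w, x, y, z].
In Python, from station import bot gives the robot as it stands. The module is installed in compiled form; this text tells all that it offers.
- The arm moves only by the tool drive_tool, never from a script. Its argument "commands" is a list of rows, each an object with "hand": the opening, from 0 (shut) to 1 (fully open); "translation": the shift along the world's x, y, z in mm, a list of three; "angular": the turn, a rotation vector about the world's x, y, z in rad, a list of three. In form: [{"hand": hand, "translation": [tx, ty, tz], "angular": [ax, ay, az]}, ...]. A call has 1 to 12 rows; each row is the pose to reach, as a shift and turn from the pose commanded when the call began; what a row does not reach only later rows make up. A row lasts 1/8 s, in which the tool goes at most 62.5 mm and 10.7 degrees, less where a joint would pass 70% of its speed; a pose out of reach is approached as far as the arm can. A call with a gripper value outside its range is refused whole. The fingers move at their own pace and stop on an object; "force" is the grip in N (left out, the last holds). Time passes only in rows, so rows that repeat a pose let the fingers close. It gives the time, the measured TCP pose, the force, the opening and the grip force at its end, in the units of the state.
- bot.get_obs(): the state, without advancing time (a new reading comes with each control period).
- bot.read_camera(name): name is "scene" or "top"; returns the picture (400x640x3 uint8, red, green, blue); there is no depth.
- bot.camera_model(name): a dict with "fx", "fy", "cx", "cy" (pixels), "k1" (the pictures are not rectified: a ray, as slopes to the right and down, at radius r is drawn at 1 + k1 r^2 times it, then the intrinsics apply), "view" (4x4, takes a point from world to camera coordinates). Camera axes: x right, y up, looking along -z (the intrinsics and any distortion apply to the point x, -y, -z); pixel columns grow to the right and rows downward; lengths in m; the calibration is good to about 2 mm. A picture is of the moment at which its call begins. camera_model takes no time and is no camera call.
- bot.hand_in(): hands the job in; it is judged then, once.
Trained networks look in the newest picture that a camera, given by its name, has taken for a name from the list of things; names that differ only in an ending like _2 or _b are one class to them, and where a whole thing is asked for, a point or a joint stands for the part that bears it (a point fixed in the world has none). Each returns a list of dicts, best first, with "score" (0 to 1); they miss things now and then, are a little off and sometimes report something else, mostly with a low value. They report only what shows in the picture. A call takes as long as a camera call.
- bot.find_in(camera, query): "position" ([column, row] in pixels, amid what is visible of it).
- bot.outline_of(camera, query): "pixels" (400x640 bool, what is visible of it) and "position" ([column, row] in pixels, amid what is visible of it).
The state is a dict: "t": time; "q": joint angles; "joint_vel": joint speeds; "joint_torque": joint torques, N m; "eef_pos": TCP position; "tool_rot": TCP orientation; "contact_force": force on the tool from outside, world axes, zero at the start; "torque": the same for the moment, N m; "gripper_width": opening from 0.0 (shut) to 1.0 (fully open); "grasp_force": force on a finger pad.
Only numpy, scipy, OpenCV 4.12 (cv2) and the standard library are available. Lean on these libraries where they do the work, as an engineer would, in place of code of your own. Each camera call takes 0.05 s, during which the arm holds its last target. There are 200 camera calls.

### The job

Put the three steel forming blocks (plain bench block, doming block with the round hollow, grooved block) away in the wooden tray, each set down flat, centred and square on the pad that bears its own painted outline. Set them down rather than dropping them, and leave the rubber and wooden look-alikes lying where they are.

Things in the scene. Friction and masses are not known exactly. Their poses are not given: they have to be found in the camera images.
- tray: Fixed low brown wooden tray, 360 mm long (its x) by 150 mm wide (its y), open on top; walls 5 mm thick, top of the rim 22 mm above the table. It cannot move. Origin at the centre of its underside, z up. Three pads lie in a row in it, at x = -105, 0 and +105 mm, y = 0, in an order that changes; their axes are parallel to the tray's.
- steel_bench: Grey bright steel flat square plain-topped bench block, 56 x 56 mm and 18 mm high, sides along its x and y. About 440 g (it varies by a third); loose on the table. Origin at the centre of its underside, z up. 
- steel_dome: Grey bright steel cube-shaped doming block, 42 x 42 x 42 mm, with one round 28 mm hollow, 12 mm deep with a dark bottom, in its top face; sides along its x and y. About 500 g (it varies by a third); loose on the table. Origin at the centre of its underside, z up. 
- steel_groove: Grey bright steel oblong grooved block, 80 mm long (its x), 34 mm wide (its y), 22 mm high, with three 8 mm wide, 7 mm deep grooves across its top; the lower 15 mm is solid. About 420 g (it varies by a third); loose on the table. Origin at the centre of its underside, z up. 
- rubber_bench: Black rubber look-alike of the steel one, which stays where it is: flat square plain-topped bench block, 56 x 56 mm and 18 mm high, sides along its x and y. Light, loose. Origin at the centre of its underside, z up. 
- wood_dome: Pale wooden look-alike of the steel one, which stays where it is: cube-shaped doming block, 42 x 42 x 42 mm, with one round 28 mm hollow, 12 mm deep with a dark bottom, in its top face; sides along its x and y. Light, loose. Origin at the centre of its underside, z up. 
- wood_groove: Pale wooden look-alike of the steel one, which stays where it is: oblong grooved block, 80 mm long (its x), 34 mm wide (its y), 22 mm high, with three 8 mm wide, 7 mm deep grooves across its top; the lower 15 mm is solid. Light, loose. Origin at the centre of its underside, z up. 
- pad_bench: Fixed black pad in the tray, 100 mm (its x) by 130 mm (its y), 2 mm thick, its top 7 mm above the table, with a plain yellow square patch 56 x 56 mm painted at its centre: the place of the steel bench block. Origin at the centre of its underside, z up. 
- pad_dome: Fixed black pad in the tray, 100 mm (its x) by 130 mm (its y), 2 mm thick, its top 7 mm above the table, with a yellow square patch 42 x 42 mm with a red round 28 mm spot in it painted at its centre: the place of the steel dome block. Origin at the centre of its underside, z up. 
- pad_groove: Fixed black pad in the tray, 100 mm (its x) by 130 mm (its y), 2 mm thick, its top 7 mm above the table, with a yellow oblong patch with three red stripes across it, 34 mm along the pad's x and 80 mm along the pad's y (so the block's x belongs along the pad's y) painted at its centre: the place of the steel groove block. Origin at the centre of its underside, z up. 

How it is judged:
At the end, for the whole second after the job is handed in: Each steel block lies flat on its own pad at rest, centre within 12 mm of the pad's centre, sides within 15 degrees of the outline's (grooved block: length along the pad's y), underside under 6 mm above the pad's; the look-alikes are upright, at rest and within 20 mm of where they began (horizontal distance between steel_bench and pad_bench below 0.012 m and z of steel_bench in the frame of pad_bench between -0.002 and 0.006 m and angle between each of steel_bench, steel_dome, steel_groove, rubber_bench, wood_dome, wood_groove's own z axis and vertical below 0.1 rad and (angle between the x axis of steel_bench and the y axis of pad_bench, either way round below 0.26 rad or angle between the x axis of steel_bench and the x axis of pad_bench, either way round below 0.26 rad) and linear speed of each of steel_bench, steel_dome, steel_groove, rubber_bench, wood_dome, wood_groove below 0.01 m/s and angular speed of each of steel_bench, steel_dome, steel_groove below 0.1 rad/s and horizontal distance between steel_dome and pad_dome below 0.012 m and z of steel_dome in the frame of pad_dome between -0.002 and 0.006 m and (angle between the x axis of steel_dome and the y axis of pad_dome, either way round below 0.26 rad or angle between the x axis of steel_dome and the x axis of pad_dome, either way round below 0.26 rad) and horizontal distance between steel_groove and pad_groove below 0.012 m and z of steel_groove in the frame of pad_groove between -0.002 and 0.006 m and angle between the x axis of steel_groove and the y axis of pad_groove, either way round below 0.26 rad and distance of each of rubber_bench, wood_dome, wood_groove from where it was at the start of the episode below 0.02 m); the robot touches nothing.
It fails at once if A rubber or wooden look-alike is pushed or carried 20 mm or more from where it lay (distance of any of rubber_bench, wood_dome, wood_groove from where it was at the start of the episode above 0.02 m).
It fails at once if A steel block is dropped or thrown (faster than 0.6 m/s with no finger on it) ((linear speed of steel_bench above 0.6 m/s and contact force between steel_bench and the fingers below 0.05 N) or (linear speed of steel_dome above 0.6 m/s and contact force between steel_dome and the fingers below 0.05 N) or (linear speed of steel_groove above 0.6 m/s and contact force between steel_groove and the fingers below 0.05 N)).
It also fails if it takes over 85 s, if anything falls off the work surface, if the arm or the gripper's body presses on something with over 40 N, if the wrist force passes 120 N, or if a joint passes its speed limit or range.

## Working session

There is one attempt and no reset: what is moved stays moved. The work goes in short steps, Python scripts to look and compute and a tool call to move; the robot and the scene stay as the last step left them, time stands still between calls to the robot, and variables do not carry over. Pictures are saved under pics/ and viewed, at most 14 in all, crops included, and the job is handed in when it is done.

Besides the shell and the picture viewer there is one more tool, called after "Call:" in YAML: its name, and indented under it one key for each argument. drive_tool: Moves the arm, as the interface text tells. Its arguments: {"type":"object","properties":{"commands":{"type":"array","items":{"type":"object","properties":{"hand":{"type":"number"},"translation":{"type":"array","items":{"type":"number"}},"angular":{"type":"array","items":{"type":"number"}}}}},"force":{"type":"number"}},"required":["commands"]}

```bash
mkdir -p pics; cat > h.py <<'E'
import numpy as np, cv2
from station import bot
def proj(cam,P):
    m=bot.camera_model(cam);V=np.array(m['view']);P=np.atleast_2d(P)
    c=P@V[:3,:3].T+V[:3,3]; s=np.c_[c[:,0],-c[:,1]]/(-c[:,2:3])
    s=s*(1+m['k1']*(s**2).sum(1,keepdims=True))
    return s*[m['fx'],m['fy']]+[m['cx'],m['cy']]
def unproj(cam,uv,z):
    m=bot.camera_model(cam);V=np.array(m['view']);uv=np.atleast_2d(np.asarray(uv,float))
    d=(uv-[m['cx'],m['cy']])/[m['fx'],m['fy']];s=d.copy()
    for _ in range(20): s=d/(1+m['k1']*(s**2).sum(1,keepdims=True))
    r=np.c_[s[:,0],-s[:,1],-np.ones(len(s))]@V[:3,:3]
    o=-V[:3,:3].T@V[:3,3]
    return o+r*((z-o[2])/r[:,2])[:,None]
def save(cam,name):
    im=bot.read_camera(cam); cv2.imwrite('pics/'+name,im[:,:,::-1]); return im
E
python3 - <<'E'
from h import *
o=bot.get_obs();print(o['eef_pos'],o['tool_rot'],o['gripper_width'])
for c in('top','scene'):
    save(c,c+'0.png');m=bot.camera_model(c);V=np.array(m['view']);print(c,-V[:3,:3].T@V[:3,3],m['fx'],m['k1'])
T={'steel_bench':.018,'steel_dome':.042,'steel_groove':.022,'rubber_bench':.018,'wood_dome':.042,'wood_groove':.022,'pad_bench':.007,'pad_dome':.007,'pad_groove':.007,'tray':.022}
for n,z in T.items():
  for c in ('top',):
    for r in bot.outline_of(c,n)[:3]:
        q=cv2.minAreaRect(np.argwhere(r['pixels'])[:,::-1].astype(np.float32))
        print(n,c,round(r['score'],2),np.round(r['position']),np.round(unproj(c,r['position'],z)[0],3),[np.round(x,1) for x in q],r['pixels'].sum())
E
```

```text
[ 0.29866586 -0.60469582  0.24434228] [-8.58045732e-04  9.73799882e-01  2.27404882e-01 -2.70683735e-04] 1.0006237539286353
top [ 0.33206945 -0.03068775  1.16512547] 489.5939551040103 0.046189406228513384
scene [0.88375307 0.50796674 1.04248048] 484.8314451941927 -0.1394850728596611
steel_bench top 0.69 [444. 258.] [ 0.421 -0.308  0.018] [array([441.5, 256. ]), array([24., 25.]), np.float64(90.0)] 587
steel_bench top 0.3 [380. 258.] [ 0.424 -0.158  0.018] [array([379. , 257.5]), array([25., 24.]), np.float64(90.0)] 625
steel_dome top 0.59 [325. 213.] [ 0.531 -0.033  0.042] [array([324., 213.]), array([34., 14.]), np.float64(90.0)] 483
steel_groove top 0.71 [431. 205.] [ 0.545 -0.284  0.022] [array([432.2, 205.4]), array([16.1, 34.9]), np.float64(19.2)] 549
steel_groove top 0.22 [213. 216.] [0.534 0.233 0.022] [array([214.6, 214.1]), array([41.9, 55.2]), np.float64(81.9)] 2195
rubber_bench top 0.94 [380. 258.] [ 0.424 -0.158  0.018] [array([378.5, 258. ]), array([26., 25.]), np.float64(90.0)] 632
wood_dome top 0.93 [332. 254.] [ 0.434 -0.046  0.042] [array([331.3, 253.4]), array([19.7, 20.1]), np.float64(26.6)] 383
wood_groove top 0.66 [324. 212.] [ 0.535 -0.032  0.022] [array([324.5, 213. ]), array([34., 13.]), np.float64(90.0)] 466
pad_bench top 0.93 [218. 258.] [0.435 0.221 0.007] [array([219.4, 256.7]), array([43.9, 55.7]), np.float64(82.4)] 2353
pad_dome top 0.77 [215. 212.] [0.545 0.232 0.007] [array([214.1, 214.3]), array([41.4, 56.5]), np.float64(81.0)] 2183
pad_groove top 0.72 [211. 175.] [0.639 0.242 0.007] [array([209.9, 171.3]), array([40.3, 54.3]), np.float64(82.1)] 2117
pad_groove top 0.68 [212. 235.] [0.489 0.237 0.007] [array([213.6, 215.1]), array([150.6,  66.1]), np.float64(83.0)] 2755
tray top 0.6 [215. 234.] [0.489 0.226 0.022] [array([214. , 214.9]), array([151.1,  65.8]), np.float64(83.3)] 2483
```

View pics/top0.png

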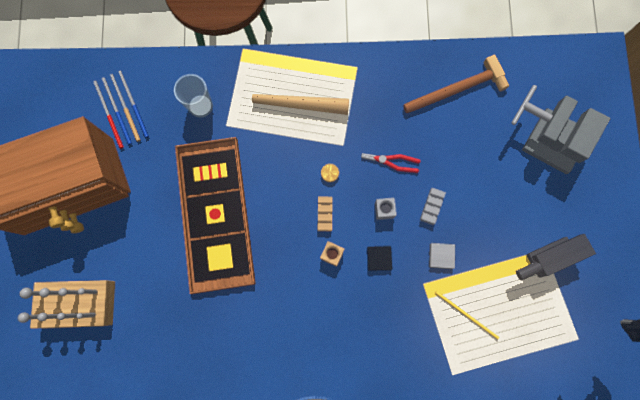

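View pics/scene0.png

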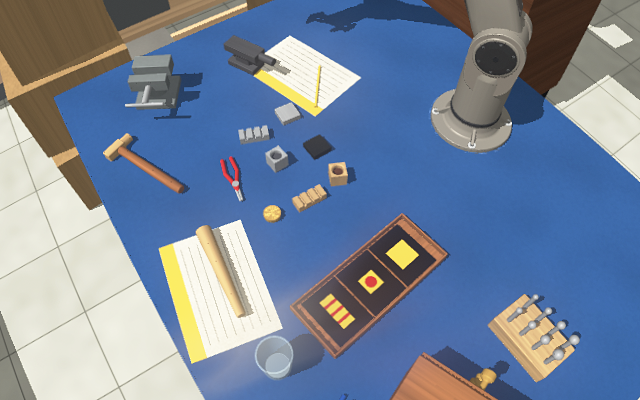

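The pads lie top to bottom in the top view: groove (210,171), dome (215,214) and bench (219,257). The steel blocks are the bench at (443,257), the dome at (386,208) and the groove at (432,205). The look-alikes are wood groove (325,213), wood dome (332,254) and rubber (379,258). Next I'll fit poses against the silhouettes in both cameras.

```bash
cat > fit.py <<'E'
from h import *
from scipy.optimize import minimize
S=8
def mask(im,kind):
    b=cv2.resize(im,None,fx=S,fy=S,interpolation=cv2.INTER_LINEAR).astype(int)
    r,g,bl=b[...,0],b[...,1],b[...,2]
    if kind=='pad': return (r>120)&(r-bl>60)
    if kind=='rub': return (bl<70)
    return (r>75)            # table is blue: low red
def fit(ims,dims,z0,x0,kind,cams=('top','scene'),off=None):
    L,W,H=dims
    c=np.array([[sx*L/2,sy*W/2,h] for sx in(-1,1) for sy in(-1,1) for h in((0,H) if H else (0,))])
    crops=[]
    for cam in cams:
        u=proj(cam,[[x0[0],x0[1],z0+H/2]])[0].astype(int); R=30 if kind!='pad' else 34
        im=ims[cam][u[1]-R:u[1]+R,u[0]-R:u[0]+R]
        M=mask(im,kind).astype(np.uint8)
        n,lab,st,_=cv2.connectedComponentsWithStats(M)
        # biggest component near centre
        k=max(range(1,n),key=lambda i:(lab[R*S-10*S:R*S+10*S,R*S-10*S:R*S+10*S]==i).sum()); M=(lab==k).astype(np.uint8)
        M=cv2.morphologyEx(M,cv2.MORPH_CLOSE,np.ones((9*S,9*S),np.uint8)) if kind!='rub' else M
        crops.append((cam,u-R,M))
    def cost(p,ret=False):
        a=p[2];Rm=np.array([[np.cos(a),-np.sin(a)],[np.sin(a),np.cos(a)]]);t=0;out=[]
        P=np.c_[c[:,:2]@Rm.T+p[:2],c[:,2]+z0]
        for cam,o,M in crops:
            uv=(proj(cam,P)-o+.5)*S-.5
            h=cv2.convexHull(uv.astype(np.float32))[:,0]
            I=np.zeros_like(M);cv2.fillPoly(I,[np.round(h*16).astype(np.int32)],1,shift=4)
            iou=(I&M).sum()/max(1,(I|M).sum());out.append(round(float(iou),3));t-=iou
        return out if ret else t
    best=None
    for a in np.arange(0,np.pi if L!=W else np.pi/2,np.pi/8):
        x=np.array([x0[0],x0[1],a])
        r=minimize(cost,x,method='Nelder-Mead',options=dict(initial_simplex=x+np.array([[0,0,0],[.006,0,0],[0,.006,0],[0,0,.2]]),xatol=1e-5,fatol=1e-5))
        if best is None or r.fun<best.fun:best=r
    return best.x,cost(best.x,True)
DIM={'steel_bench':(.056,.056,.018),'steel_dome':(.042,.042,.042),'steel_groove':(.08,.034,.022),'rubber_bench':(.056,.056,.018),'wood_dome':(.042,.042,.042),'wood_groove':(.08,.034,.022)}
PAD={'pad_bench':(.056,.056,0),'pad_dome':(.042,.042,0),'pad_groove':(.08,.034,0)}
E
cat > run.py <<'E'
from fit import *
ims={c:cv2.imread(f'pics/{c}0.png')[:,:,::-1] for c in('top','scene')}
G={'steel_bench':(443,257),'steel_dome':(386,208),'steel_groove':(432,205),'rubber_bench':(379,258),'wood_dome':(332,254),'wood_groove':(325,213),'pad_bench':(219,257),'pad_dome':(215,214),'pad_groove':(210,171)}
for n,uv in G.items():
    p=n[:3]=='pad';d=(PAD if p else DIM)[n];z=.007 if p else 0
    x0=unproj('top',uv,z+d[2])[0]
    k='pad' if p else 'rub' if n[0]=='r' else 'x'
    for cams in(('top',),('scene',),('top','scene')):
        try:x,q=fit(ims,d,z,x0,k,cams);print(n,np.round(x[:2]*1000,1),round(np.degrees(x[2]),1),q)
        except Exception as e:print(n,e)
E
python3 run.py
```

```text
steel_bench [ 427.7 -305.3] -5.2 [0.974]
steel_bench [ 415.3 -260.7] 10.2 [0.179]
steel_bench [ 427.6 -305.2] -5.2 [0.974, 0.171]
steel_dome [ 542.7 -177.5] 3.3 [0.965]
steel_dome [ 542.2 -178.2] 7.8 [0.92]
steel_dome time passes only in moves, steps and waits
steel_groove [ 546.8 -290.7] -22.0 [0.959]
steel_groove [ 547.6 -289.6] 155.8 [0.878]
steel_groove time passes only in moves, steps and waits
rubber_bench [ 423.8 -157.1] 1.9 [0.899]
rubber_bench [ 425.8 -159.4] -7.6 [0.813]
rubber_bench [ 424.7 -156.7] -1.3 [0.898, 0.805]
wood_dome [437.4 -47.4] -26.4 [0.899]
wood_dome [438.4 -48.2] -20.0 [0.891]
wood_dome time passes only in moves, steps and waits
wood_groove [534.2 -33.3] 177.8 [0.883]
wood_groove [535.8 -34.1] -2.4 [0.899]
wood_groove time passes only in moves, steps and waits
pad_bench [437.4 219.1] 5.7 [0.937]
pad_bench [438.2 216.6] 97.2 [0.957]
pad_bench [437.9 217.7] 6.2 [0.925, 0.942]
pad_dome [541.6 231.9] 8.4 [0.915]
pad_dome [542.5 230.3] 6.8 [0.921]
pad_dome time passes only in moves, steps and waits
pad_groove [645.7 244.3] 98.3 [0.92]
pad_groove [646.2 243.1] 96.9 [0.964]
pad_groove time passes only in moves, steps and waits
```

Call:
drive_tool:
  commands:
    - {"hand":1,"translation":[129,299.5,-95],"angular":[0,0,1.02]}
    - {"hand":1,"translation":[129,299.5,-95],"angular":[0,0,1.02]}
    - {"hand":1,"translation":[129,299.5,-95],"angular":[0,0,1.02]}
    - {"hand":1,"translation":[129,299.5,-95],"angular":[0,0,1.02]}
    - {"hand":1,"translation":[129,299.5,-95],"angular":[0,0,1.02]}
    - {"hand":1,"translation":[129,299.5,-95],"angular":[0,0,1.02]}
    - {"hand":1,"translation":[129,299.5,-95],"angular":[0,0,1.02]}
    - {"hand":1,"translation":[129,299.5,-190],"angular":[0,0,1.02]}
    - {"hand":1,"translation":[129,299.5,-190],"angular":[0,0,1.02]}
    - {"hand":1,"translation":[129,299.5,-190],"angular":[0,0,1.02]}
  force: 60

```text
t: 1.85
eef_pos: [0.4258, -0.3069, 0.0536]
tool_rot: [-0.002, 0.74, 0.673, -0.001]
contact_force: [0.5, -0.2, -0.0]
gripper_width: 1.0
grasp_force: 0.0
```

Call:
drive_tool:
  commands:
    - {"hand":1,"translation":[0,0,-30],"angular":[0,0,0]}
    - {"hand":1,"translation":[0,0,-40],"angular":[0,0,0]}
    - {"hand":1,"translation":[0,0,-40],"angular":[0,0,0]}

```text
t: 2.22
eef_pos: [0.4281, -0.3065, 0.016]
tool_rot: [0.0, 0.739, 0.673, -0.0]
contact_force: [0.1, -0.0, 0.8]
gripper_width: 1.0
grasp_force: 0.0
```

```bash
python3 - <<'E'
from h import *
ims=[]
for c,u,R in(('top',(443,250),(60,60)),('scene',(287,105),(60,60))):
    im=save(c,c+'1.png');ims.append(cv2.resize(im[u[1]-60:u[1]+60,u[0]-60:u[0]+60],None,fx=3.3,fy=3.3,interpolation=cv2.INTER_CUBIC))
cv2.imwrite('pics/c1.png',np.hstack(ims)[:,:,::-1]);print(bot.get_obs()['eef_pos'])
E
```

```text
[ 0.42860136 -0.30646921  0.01654396]
```

View pics/c1.png

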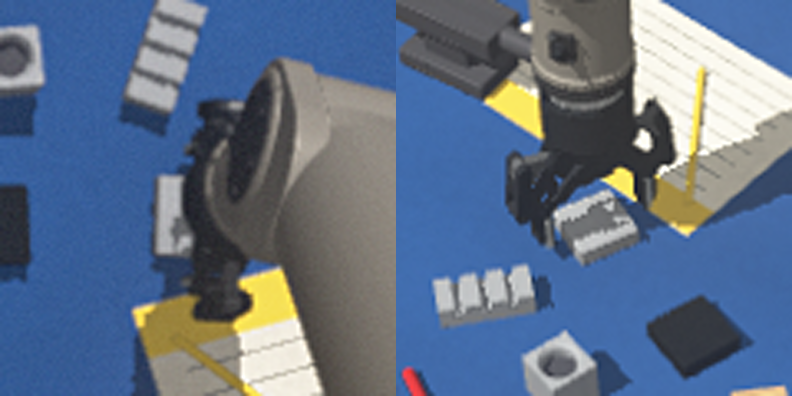

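The fingers straddle the bench block along world x, one on each side. Closing and lifting.

Call:
drive_tool:
  commands:
    - {"hand":0,"translation":[0,0,-3],"angular":[0,0,0]}
    - {"hand":0,"translation":[0,0,-3],"angular":[0,0,0]}
    - {"hand":0,"translation":[0,0,-3],"angular":[0,0,0]}
    - {"hand":0,"translation":[0,0,-3],"angular":[0,0,0]}
    - {"hand":0,"translation":[0,0,-3],"angular":[0,0,0]}
    - {"hand":0,"translation":[0,0,-3],"angular":[0,0,0]}
    - {"hand":0,"translation":[0,0,-3],"angular":[0,0,0]}
  force: 60

```text
t: 3.2
eef_pos: [0.4283, -0.3059, 0.013]
tool_rot: [0.0, 0.739, 0.674, 0.0]
contact_force: [-0.0, 0.5, 6.0]
gripper_width: 0.64
grasp_force: 63.7
```

Call:
drive_tool:
  commands:
    - {"hand":0,"translation":[0,0,50],"angular":[0,0,0]}
    - {"hand":0,"translation":[0,0,100],"angular":[0,0,0]}
    - {"hand":0,"translation":[9.5,523,100],"angular":[0,0,0.216]}
    - {"hand":0,"translation":[9.5,523,100],"angular":[0,0,0.216]}
    - {"hand":0,"translation":[9.5,523,100],"angular":[0,0,0.216]}
    - {"hand":0,"translation":[9.5,523,100],"angular":[0,0,0.216]}
    - {"hand":0,"translation":[9.5,523,100],"angular":[0,0,0.216]}
    - {"hand":0,"translation":[9.5,523,100],"angular":[0,0,0.216]}
    - {"hand":0,"translation":[9.5,523,100],"angular":[0,0,0.216]}
    - {"hand":0,"translation":[9.5,523,100],"angular":[0,0,0.216]}
    - {"hand":0,"translation":[9.5,523,100],"angular":[0,0,0.216]}
    - {"hand":0,"translation":[9.5,523,100],"angular":[0,0,0.216]}

```text
t: 4.7
eef_pos: [0.4366, 0.2196, 0.1122]
tool_rot: [-0.001, 0.66, 0.751, 0.0]
contact_force: [0.5, -0.7, -3.5]
gripper_width: 0.642
grasp_force: 67.1
```

Call:
drive_tool:
  commands:
    - {"hand":0,"translation":[0,0,-45],"angular":[0,0,0]}
    - {"hand":0,"translation":[0,0,-80],"angular":[0,0,0]}
    - {"hand":0,"translation":[0,0,-88],"angular":[0,0,0]}
    - {"hand":0,"translation":[0,0,-90],"angular":[0,0,0]}
    - {"hand":0,"translation":[0,0,-91],"angular":[0,0,0]}
    - {"hand":0,"translation":[0,0,-91],"angular":[0,0,0]}

```text
t: 5.45
eef_pos: [0.4382, 0.2175, 0.0223]
tool_rot: [0.0, 0.662, 0.749, 0.001]
contact_force: [0.1, -1.0, -3.4]
gripper_width: 0.634
grasp_force: 67.1
```

Call:
drive_tool:
  commands:
    - {"hand":0,"translation":[0,0,-1],"angular":[0,0,0]}
    - {"hand":0,"translation":[0,0,-2],"angular":[0,0,0]}
    - {"hand":0,"translation":[0,0,-2.5],"angular":[0,0,0]}
    - {"hand":0,"translation":[0,0,-2.5],"angular":[0,0,0]}

```text
t: 5.95
eef_pos: [0.4378, 0.2174, 0.02]
tool_rot: [0.001, 0.662, 0.75, 0.0]
contact_force: [-3.5, -2.1, 13.4]
gripper_width: 0.64
grasp_force: 69.1
```

Contact is made, so I release and rise.

Call:
drive_tool:
  commands:
    - {"hand":0.75,"translation":[0,0,0],"angular":[0,0,0]}
    - {"hand":0.8,"translation":[0,0,0],"angular":[0,0,0]}
    - {"hand":0.8,"translation":[0,0,0],"angular":[0,0,0]}
    - {"hand":0.8,"translation":[0,0,0],"angular":[0,0,0]}
    - {"hand":0.8,"translation":[0,0,20],"angular":[0,0,0]}
    - {"hand":0.8,"translation":[0,0,60],"angular":[0,0,0]}
    - {"hand":1,"translation":[0,0,110],"angular":[0,0,0]}
    - {"hand":1,"translation":[0,0,140],"angular":[0,0,0]}

```text
t: 6.95
eef_pos: [0.438, 0.2178, 0.161]
tool_rot: [0.0, 0.662, 0.75, 0.001]
contact_force: [0.7, -1.0, -0.5]
gripper_width: 1.0
grasp_force: 0.0
```

Call:
drive_tool:
  commands:
    - {"hand":1,"translation":[104.5,-395.5,-20],"angular":[0,0,-0.04]}
    - {"hand":1,"translation":[104.5,-395.5,-20],"angular":[0,0,-0.04]}
    - {"hand":1,"translation":[104.5,-395.5,-20],"angular":[0,0,-0.04]}
    - {"hand":1,"translation":[104.5,-395.5,-20],"angular":[0,0,-0.04]}
    - {"hand":1,"translation":[104.5,-395.5,-20],"angular":[0,0,-0.04]}
    - {"hand":1,"translation":[104.5,-395.5,-20],"angular":[0,0,-0.04]}
    - {"hand":1,"translation":[104.5,-395.5,-20],"angular":[0,0,-0.04]}
    - {"hand":1,"translation":[104.5,-395.5,-20],"angular":[0,0,-0.04]}
    - {"hand":1,"translation":[104.5,-395.5,-20],"angular":[0,0,-0.04]}
    - {"hand":1,"translation":[104.5,-395.5,-60],"angular":[0,0,-0.04]}
    - {"hand":1,"translation":[104.5,-395.5,-80],"angular":[0,0,-0.04]}
    - {"hand":1,"translation":[104.5,-395.5,-80],"angular":[0,0,-0.04]}

```text
t: 8.45
eef_pos: [0.5407, -0.176, 0.0776]
tool_rot: [-0.002, 0.676, 0.737, -0.0]
contact_force: [-0.7, -0.3, -0.2]
gripper_width: 0.998
grasp_force: 0.0
```

```bash
python3 - <<'E'
from h import *
a=save('top','top2.png')[110:310,170:470];b=save('scene','scene2.png')[85:285,200:460]
cv2.imwrite('pics/c2.png',cv2.resize(np.hstack([a,b]),None,fx=1.42,fy=1.42,interpolation=cv2.INTER_CUBIC)[:,:,::-1]);print(bot.get_obs()['eef_pos'])
E
```

```text
[ 0.54242134 -0.17698596  0.07953789]
```

View pics/c2.png

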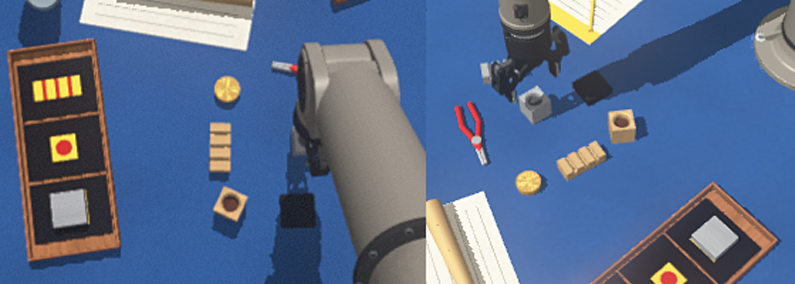

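The bench block sits on its outline, and the fingers are around the steel dome. I descend and grip.

Call:
drive_tool:
  commands:
    - {"hand":1,"translation":[0,0,-30],"angular":[0,0,0]}
    - {"hand":1,"translation":[0,0,-56],"angular":[0,0,0]}
    - {"hand":0,"translation":[0,0,-56],"angular":[0,0,0]}
    - {"hand":0,"translation":[0,0,-56],"angular":[0,0,0]}
    - {"hand":0,"translation":[0,0,-56],"angular":[0,0,0]}
    - {"hand":0,"translation":[0,0,-56],"angular":[0,0,0]}
    - {"hand":0,"translation":[0,0,-56],"angular":[0,0,0]}
    - {"hand":0,"translation":[0,0,-56],"angular":[0,0,0]}
    - {"hand":0,"translation":[0,0,-56],"angular":[0,0,0]}
    - {"hand":0,"translation":[0,0,-56],"angular":[0,0,0]}
  force: 60

```text
t: 9.8
eef_pos: [0.5429, -0.1785, 0.0246]
tool_rot: [0.001, 0.677, 0.736, 0.0]
contact_force: [-0.7, 0.5, 5.4]
gripper_width: 0.485
grasp_force: 62.9
```

Call:
drive_tool:
  commands:
    - {"hand":0,"translation":[0,0,50],"angular":[0,0,0]}
    - {"hand":0,"translation":[0,0,100],"angular":[0,0,0]}
    - {"hand":0,"translation":[-1,409.5,100],"angular":[0,0,0.04]}
    - {"hand":0,"translation":[-1,409.5,100],"angular":[0,0,0.04]}
    - {"hand":0,"translation":[-1,409.5,100],"angular":[0,0,0.04]}
    - {"hand":0,"translation":[-1,409.5,100],"angular":[0,0,0.04]}
    - {"hand":0,"translation":[-1,409.5,100],"angular":[0,0,0.04]}
    - {"hand":0,"translation":[-1,409.5,100],"angular":[0,0,0.04]}
    - {"hand":0,"translation":[-1,409.5,100],"angular":[0,0,0.04]}
    - {"hand":0,"translation":[-1,409.5,100],"angular":[0,0,0.04]}
    - {"hand":0,"translation":[-1,409.5,55],"angular":[0,0,0.04]}
    - {"hand":0,"translation":[-1,409.5,25],"angular":[0,0,0.04]}

```text
t: 11.3
eef_pos: [0.5403, 0.2291, 0.0463]
tool_rot: [0.0, 0.662, 0.749, -0.001]
contact_force: [0.6, -0.1, -6.8]
gripper_width: 0.483
grasp_force: 64.2
```

Call:
drive_tool:
  commands:
    - {"hand":0,"translation":[0,0,-10],"angular":[0,0,0]}
    - {"hand":0,"translation":[0,0,-15],"angular":[0,0,0]}
    - {"hand":0,"translation":[0,0,-16],"angular":[0,0,0]}
    - {"hand":0,"translation":[0,0,-17],"angular":[0,0,0]}
    - {"hand":0,"translation":[0,0,-18],"angular":[0,0,0]}
    - {"hand":0,"translation":[0,0,-18],"angular":[0,0,0]}

```text
t: 12.05
eef_pos: [0.5417, 0.2316, 0.0317]
tool_rot: [0.001, 0.662, 0.75, 0.001]
contact_force: [-2.9, -1.4, 7.1]
gripper_width: 0.484
grasp_force: 66.0
```

Call:
drive_tool:
  commands:
    - {"hand":0.6,"translation":[0,0,0],"angular":[0,0,0]}
    - {"hand":0.7,"translation":[0,0,0],"angular":[0,0,0]}
    - {"hand":0.7,"translation":[0,0,0],"angular":[0,0,0]}
    - {"hand":0.7,"translation":[0,0,0],"angular":[0,0,0]}
    - {"hand":0.7,"translation":[0,0,20],"angular":[0,0,0]}
    - {"hand":0.7,"translation":[0,0,60],"angular":[0,0,0]}
    - {"hand":1,"translation":[0,0,110],"angular":[0,0,0]}
    - {"hand":1,"translation":[0,0,120],"angular":[0,0,0]}

```text
t: 13.05
eef_pos: [0.543, 0.2327, 0.1548]
tool_rot: [0.001, 0.662, 0.75, 0.003]
contact_force: [0.1, -0.7, 0.2]
gripper_width: 0.999
grasp_force: 0.0
```

Call:
drive_tool:
  commands:
    - {"hand":1,"translation":[4.5,-522,0],"angular":[0,0,1.045]}
    - {"hand":1,"translation":[4.5,-522,0],"angular":[0,0,1.045]}
    - {"hand":1,"translation":[4.5,-522,0],"angular":[0,0,1.045]}
    - {"hand":1,"translation":[4.5,-522,0],"angular":[0,0,1.045]}
    - {"hand":1,"translation":[4.5,-522,0],"angular":[0,0,1.045]}
    - {"hand":1,"translation":[4.5,-522,0],"angular":[0,0,1.045]}
    - {"hand":1,"translation":[4.5,-522,0],"angular":[0,0,1.045]}
    - {"hand":1,"translation":[4.5,-522,0],"angular":[0,0,1.045]}
    - {"hand":1,"translation":[4.5,-522,0],"angular":[0,0,1.045]}
    - {"hand":1,"translation":[4.5,-522,0],"angular":[0,0,1.045]}
    - {"hand":1,"translation":[4.5,-522,-60],"angular":[0,0,1.045]}
    - {"hand":1,"translation":[4.5,-522,-85],"angular":[0,0,1.045]}

```text
t: 14.55
eef_pos: [0.5438, -0.2886, 0.0623]
tool_rot: [-0.002, 0.199, 0.98, 0.001]
contact_force: [-0.0, -0.2, 0.6]
gripper_width: 1.0
grasp_force: 0.0
```

```bash
python3 - <<'E'
from h import *
a=save('top','top3.png')[110:310,170:470];b=save('scene','scene3.png')[85:285,200:460]
cv2.imwrite('pics/c3.png',cv2.resize(np.hstack([a,b]),None,fx=1.42,fy=1.42,interpolation=cv2.INTER_CUBIC)[:,:,::-1]);o=bot.get_obs();print(o['eef_pos'],o['tool_rot'])
E
```

```text
[ 0.5433604  -0.28824922  0.06200617] [-0.00296698  0.19852605  0.98009052  0.00108485]
```

View pics/c3.png

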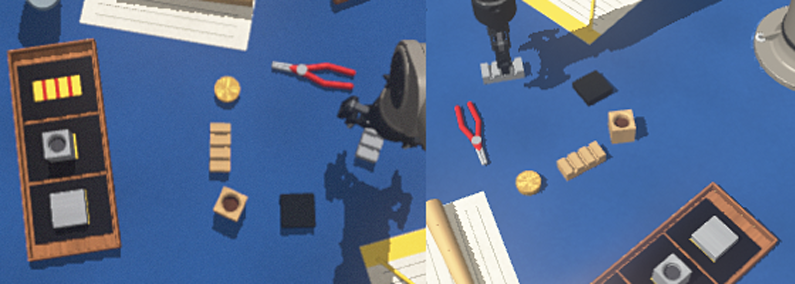

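The dome block is on its pad and the fingers are over the middle of the groove block. I descend and grip.

Call:
drive_tool:
  commands:
    - {"hand":1,"translation":[2,-1,0],"angular":[0,0,0]}
    - {"hand":1,"translation":[2,-1,-30],"angular":[0,0,0]}
    - {"hand":1,"translation":[2,-1,-46],"angular":[0,0,0]}
    - {"hand":1,"translation":[2,-1,-46],"angular":[0,0,0]}
    - {"hand":0,"translation":[2,-1,-46],"angular":[0,0,0]}
    - {"hand":0,"translation":[2,-1,-46],"angular":[0,0,0]}
    - {"hand":0,"translation":[2,-1,-46],"angular":[0,0,0]}
    - {"hand":0,"translation":[2,-1,-46],"angular":[0,0,0]}
    - {"hand":0,"translation":[2,-1,-46],"angular":[0,0,0]}
    - {"hand":0,"translation":[2,-1,-46],"angular":[0,0,0]}
    - {"hand":0,"translation":[2,-1,-46],"angular":[0,0,0]}
  force: 60

```text
t: 16.02
eef_pos: [0.548, -0.2921, 0.0198]
tool_rot: [0.001, 0.2, 0.98, -0.0]
contact_force: [-0.3, 0.1, 6.1]
gripper_width: 0.38
grasp_force: 61.3
```

Call:
drive_tool:
  commands:
    - {"hand":0,"translation":[0,0,50],"angular":[0,0,0]}
    - {"hand":0,"translation":[0,0,100],"angular":[0,0,0]}
    - {"hand":0,"translation":[98,534,100],"angular":[0,0,-1.044]}
    - {"hand":0,"translation":[98,534,100],"angular":[0,0,-1.044]}
    - {"hand":0,"translation":[98,534,100],"angular":[0,0,-1.044]}
    - {"hand":0,"translation":[98,534,100],"angular":[0,0,-1.044]}
    - {"hand":0,"translation":[98,534,100],"angular":[0,0,-1.044]}
    - {"hand":0,"translation":[98,534,100],"angular":[0,0,-1.044]}
    - {"hand":0,"translation":[98,534,100],"angular":[0,0,-1.044]}
    - {"hand":0,"translation":[98,534,100],"angular":[0,0,-1.044]}
    - {"hand":0,"translation":[98,534,100],"angular":[0,0,-1.044]}
    - {"hand":0,"translation":[98,534,100],"angular":[0,0,-1.044]}

```text
t: 17.52
eef_pos: [0.6436, 0.2487, 0.1181]
tool_rot: [-0.002, 0.659, 0.752, 0.001]
contact_force: [-0.2, -0.5, -3.6]
gripper_width: 0.377
grasp_force: 61.2
```

Call:
drive_tool:
  commands:
    - {"hand":0,"translation":[0,0,0],"angular":[0,0,0]}
    - {"hand":0,"translation":[0,0,0],"angular":[0,0,0]}

```text
t: 17.77
eef_pos: [0.6455, 0.2398, 0.1183]
tool_rot: [0.0, 0.662, 0.749, -0.001]
contact_force: [1.3, 0.2, -2.8]
gripper_width: 0.376
grasp_force: 61.2
```

```bash
python3 - <<'E'
from h import *
a=save('top','top4.png')[110:310,110:410];b=save('scene','scene4.png')[185:385,250:510]
cv2.imwrite('pics/c4.png',cv2.resize(np.hstack([a,b]),None,fx=1.42,fy=1.42,interpolation=cv2.INTER_CUBIC)[:,:,::-1]);o=bot.get_obs();print(o['eef_pos'],o['tool_rot'])
E
```

```text
[0.64567072 0.24044189 0.1186862 ] [ 2.26916203e-04  6.62369205e-01  7.49177439e-01 -3.87106822e-04]
```

View pics/c4.png

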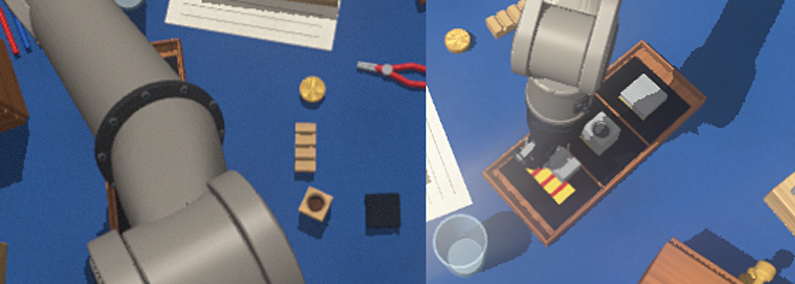

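The groove block is held level above its striped outline. Lowering it.

Call:
drive_tool:
  commands:
    - {"hand":0,"translation":[0.5,1.5,-45],"angular":[0,0,0]}
    - {"hand":0,"translation":[0.5,1.5,-80],"angular":[0,0,0]}
    - {"hand":0,"translation":[0.5,1.5,-87],"angular":[0,0,0]}
    - {"hand":0,"translation":[0.5,1.5,-89],"angular":[0,0,0]}
    - {"hand":0,"translation":[0.5,1.5,-90],"angular":[0,0,0]}
    - {"hand":0,"translation":[0.5,1.5,-91],"angular":[0,0,0]}
    - {"hand":0,"translation":[0.5,1.5,-92],"angular":[0,0,0]}
    - {"hand":0,"translation":[0.5,1.5,-92],"angular":[0,0,0]}

```text
t: 18.88
eef_pos: [0.646, 0.2438, 0.0271]
tool_rot: [0.0, 0.662, 0.75, 0.0]
contact_force: [0.0, -1.0, -3.7]
gripper_width: 0.382
grasp_force: 61.1
```

Call:
drive_tool:
  commands:
    - {"hand":0,"translation":[0,0,-0.5],"angular":[0,0,0]}
    - {"hand":0,"translation":[0,0,-1],"angular":[0,0,0]}
    - {"hand":0,"translation":[0,0,-1.5],"angular":[0,0,0]}
    - {"hand":0,"translation":[0,0,-1.5],"angular":[0,0,0]}

```text
t: 19.38
eef_pos: [0.6461, 0.2439, 0.0268]
tool_rot: [0.0, 0.662, 0.75, 0.0]
contact_force: [-4.6, -2.4, 8.5]
gripper_width: 0.378
grasp_force: 62.6
```

Call:
drive_tool:
  commands:
    - {"hand":0.5,"translation":[0,0,0],"angular":[0,0,0]}
    - {"hand":0.6,"translation":[0,0,0],"angular":[0,0,0]}
    - {"hand":0.6,"translation":[0,0,0],"angular":[0,0,0]}
    - {"hand":0.6,"translation":[0,0,0],"angular":[0,0,0]}
    - {"hand":0.6,"translation":[0,0,20],"angular":[0,0,0]}
    - {"hand":0.6,"translation":[0,0,70],"angular":[0,0,0]}
    - {"hand":0.6,"translation":[0,0,130],"angular":[0,0,0]}
    - {"hand":0.6,"translation":[0,-60,150],"angular":[0,0,0]}
    - {"hand":0.6,"translation":[0,-120,150],"angular":[0,0,0]}
    - {"hand":0.6,"translation":[0,-180,150],"angular":[0,0,0]}
    - {"hand":0.6,"translation":[0,-240,150],"angular":[0,0,0]}
    - {"hand":0.6,"translation":[0,-280,150],"angular":[0,0,0]}

```text
t: 20.88
eef_pos: [0.646, -0.0402, 0.177]
tool_rot: [0.001, 0.663, 0.749, 0.0]
contact_force: [0.5, 0.1, -0.8]
gripper_width: 0.596
grasp_force: 0.0
```

```bash
python3 - <<'E'
from h import *
a=save('top','top5.png')[130:300,160:280];b=save('scene','scene5.png')[200:370,285:455]
z=[cv2.resize(x,None,fx=2.7,fy=2.7,interpolation=cv2.INTER_CUBIC) for x in(a,b)]
cv2.imwrite('pics/c5.png',np.hstack(z)[:,:,::-1])
E
cat > chk.py <<'E'
import fit; from fit import *
ims={c:cv2.imread(f'pics/{c}5.png')[:,:,::-1] for c in('top','scene')}
# on black pads: steel is bright and grey
fit.mask=lambda im,k:(lambda b:(b.min(2)>85))(cv2.resize(im,None,fx=S,fy=S).astype(int))
T={'steel_bench':(.4378,.218),'steel_dome':(.542,.231),'steel_groove':(.646,.244)}
for n,p in T.items():
    for c in ('top','scene'):
        x,q=fit.fit(ims,DIM[n],.007,p,'x',(c,));print(n,c,np.round((x[:2]-p)*1000,1),round(np.degrees(x[2]),1),q)
E
python3 chk.py
```

```text
Traceback (most recent call last):
  File "chk.py", line 8, in <module>
    x,q=fit.fit(ims,DIM[n],.007,p,'x',(c,));print(n,c,np.round((x[:2]-p)*1000,1),round(np.degrees(x[2]),1),q)
        ^^^^^^^
AttributeError: 'function' object has no attribute 'fit'
```

View pics/c5.png

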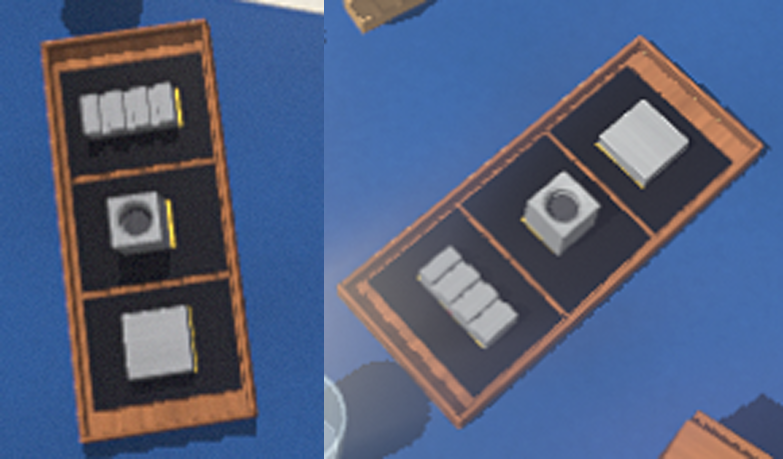

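All three blocks lie square on their outlines, with thin yellow slivers on the −y side. I'll check the numbers before handing in.

```bash
sed -i 's/^import fit; from fit import \*/from fit import *\nimport fit/' chk.py; python3 chk.py
```

```text
steel_bench top [0.  2.2] 97.2 [0.965]
steel_bench scene [ 0.2 -1.4] 7.5 [0.968]
steel_dome top [0.9 7.3] 5.6 [0.837]
steel_dome scene [-0.2  0.8] 97.9 [0.963]
steel_groove top [0.9 4. ] 97.4 [0.936]Traceback (most recent call last):
  File "chk.py", line 9, in <module>
    x,q=fit.fit(ims,DIM[n],.007,p,'x',(c,));print(n,c,np.round((x[:2]-p)*1000,1),round(np.degrees(x[2]),1),q)
        ~~~~~~~^^^^^^^^^^^^^^^^^^^^^^^^^^^^
  File "fit.py", line 35, in fit
    r=minimize(cost,x,method='Nelder-Mead',options=dict(initial_simplex=x+np.array([[0,0,0],[.006,0,0],[0,.006,0],[0,0,.2]]),xatol=1e-5,fatol=1e-5))
    res = _minimize_neldermead(fun, x0, args, callback, bounds=bounds,
                               **options)
    fxr = func(xr)
    fx = function(np.copy(x), *(wrapper_args + args))
  File "fit.py", line 27, in cost
    uv=(proj(cam,P)-o+.5)*S-.5
        ~~~~^^^^^^^
  File "h.py", line 4, in proj
    m=bot.camera_model(cam);V=np.array(m['view']);P=np.atleast_2d(P)
ValueError: time passes only in moves, steps and waits
```

```bash
python3 -c "
from station import bot
print(bot.hand_in())"
```

```text
the job is handed in; nothing more can be done
None
```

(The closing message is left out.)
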